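# Clear the offcuts from a bench saw

## Task

Make the bench saw safe and clear it: press the red emergency stop until it latches, then, with the orange sweeping block and never your fingers, wipe all five fibreglass offcuts along the saw table and off its far edge into the grey bin. Stand the block back upright on its black mat, and only then twist the stop clockwise so that it springs back up; leave the bin and the other things on the bench where they are.

Things in the scene. Friction and masses are not known exactly. Their poses are not given: they have to be found in the camera images.
- saw: Bench saw, fixed, blade wound down. Origin on the bench under the table's centre; x = the way to wipe, to the far edge and bin; y = left; z up. Flat table 260 (x) by 280 mm (y), top 120 mm above the bench. A rip fence 34 mm high lies along x, its inner face at y = +77 mm; right edge (y = -140) open. Offcuts lie within x = -60..130, y = -96..56 mm; clear table behind, x = -130..-62. Far edge: x = +130.
- bin: Dark grey open plastic bin, loose, 0.6 kg, 150 mm (x) by 250 mm (y) by 90 mm high, walls 4 mm; stands on the bench beyond the saw with its near wall under the overhanging far edge of the saw table. Origin under its centre, axes as the saw's.
- offcut_a: Loose yellow-green fibreglass offcut, 50 x 20 x 6 mm strip, 12 g. Origin at the centre of its underside, z up.
- offcut_b: The same, 40 x 32 x 6 mm, 14 g.
- offcut_c: The same, an L: 42 x 16 x 6 mm with an 18 x 16 x 6 mm foot beside one end, 12 g. Origin on its underside, midway across its 32 mm width.
- offcut_d: The same, 52 x 14 x 6 mm strip, 10 g.
- offcut_e: The same, 32 x 26 x 6 mm, 10 g.
- block: Loose orange sweeping block with black rubber underside, 75 mm high, about 0.25 kg. Foot 40 mm (x) by 160 mm (y) by 20 mm high; above it an upright grip 26 mm thick (x), 110 mm long (y), from 20 to 75 mm height. Origin at the centre of its underside, z up. Grip it from above across the 26 mm; it wipes with its long face, moving along its own x (either way). It stands upright on the mat at the start.
- mat: Black rubber mat, fixed, 180 x 180 x 3 mm; the block's place. Origin at the centre of its underside. Mat and stop may be on either side of the saw.
- stop_box: Yellow emergency-stop box fixed to the bench, 72 x 72 mm, 60 mm high, with the red mushroom head on top. Origin under its centre, on the head's axis.
- stop_top (a point): Centre of the top of the red mushroom head, on its axis, 92 mm above the bench when up (85 mm when latched). The head is 40 mm in diameter; its upright side runs from 4 to 15 mm below this point, and its underside is 18 mm below it (14 mm above the box when up, 7 mm when latched).
- stop_press (a joint): How far the red head is pressed down (m): 0 up, rigid end stop at 0.011. It needs about 7 N. Once past about 0.008 it latches, and when let go it stays down at about 0.007 until twisted.
- stop_turn (a joint): Twist of the red head, clockwise seen from above (rad): 0 at rest, end stop at 1.05. Turned past about 0.6 when latched, the head is freed and springs up as soon as it is let go, then turns itself back to 0. It takes about 0.06 N m in all.
- unit: Bystander: grey battery unit with a side spout, blue pack and white module on top, 110 x 230 mm, 93 mm high.
- boards: Bystander: stack of four yellow-green fibreglass boards, 115 x 175 x 24 mm.
- driver: Bystander: red-handled screwdriver lying on the bench, about 200 mm long.

How it is judged:
By the outcome, as a careful person would: the job done as asked, in the order asked, and still so for the second after the job is handed in, with the robot touching nothing.
It also fails if it takes over 72 s, if anything falls off the work surface, if the arm or the gripper's body presses on something with over 40 N, if the wrist force passes 120 N, or if a joint passes its speed limit or range.

## Robot

A 7-joint arm with a two-finger parallel gripper is mounted at the origin on the work surface. World frame = base frame: x ahead of the robot, y to its left, z up, the work surface at z = 0. Lengths are in m, angles in rad, forces in N, time in s.
With the tool pointing down it reaches from about 0.4 to 0.85 m from the base axis. Payload 10.4 kg.
Tool frame: the origin (TCP) lies midway between the tips of the shut fingers; the grasp point (between the pads) lies grip_point_offset behind it (grip_point_offset is the distance from the TCP to the grasp point, in m); z points along the fingers, y is the line along which they close (so a half turn about z gives the same grasp; the last joint's range is limited). The gripper opens to 87 mm and grips with 3 to 60 N. Pads are 19 mm wide; open, the fingers measure 117 mm over their backs; the gripper's body (75 mm by 190 mm) begins 51 mm behind the grasp point.
Start: joints at [1.197, 0.332, -0.065, 1.46, 0.022, 1.35, -0.088], TCP at [0.215, -0.587, 0.223] pointing down, gripper open.
Joint ranges: [-2.6, 2.6], [-0.5, 2.12], [-1.47, 1.34], [0.16, 2.42], [-1.27, 4.41], [0.06, 2.06], [-2.6, 2.6]. Speed limits (rad/s): [2.22, 2.22, 2.79, 2.79, 3.14, 3.14, 3.14].

## Interface

Orientations are given as a unit quaternion [x, y, z, w].
In Python, from workcell import * gives the robot as it stands.
- The arm moves only by the shell command python3 -m pendant 'ROWS' [FORCE]. ROWS is JSON, a list of rows, each a list of 7 numbers: the shift along the tool's x, y, z in cm, then the turn, a rotation vector about the tool's x, y, z in rad, then the gripper's target within -1 to 1 (fully open at 1, half-way at 0, shut at -1). A call has 1 to 10 rows; each row is the pose to reach, as a shift and turn from the pose commanded when the call began, along the tool's axes at that moment; what a row does not reach only later rows make up. A row lasts 1/10 s, in which the tool goes at most 50 mm and 8.59 degrees, less where a joint would pass 70% of its speed; a pose out of reach is approached as far as the arm can. A call with a gripper value outside its range is refused whole. The fingers move at their own pace and stop on an object; FORCE is the grip in N (left out, the last holds). Time passes only in rows, so rows that repeat a pose let the fingers close. It gives the time, the measured TCP pose, the force, the opening and the grip force at its end, in the units of the state.
- sense(): the state, without advancing time (a new reading comes with each control period).
- get_image(name): name is "side" or "top"; returns a dict with "color" (384x512x3 uint8, red, green, blue), "z_map" (384x512 float32, m along the optical axis (not along the pixel's ray), 0 where there is no reading), "fx", "fy", "cx", "cy" (pixels), "R" (3x3) and "t" (3): a world point X has camera coordinates R X + t. Camera axes: x right, y down, z forward; pixel columns grow to the right and rows downward; lengths in m; the calibration is good to about 2 mm. A picture is of the moment at which its call begins.
- job_done(): hands the job in; it is judged then, once.
The state is a dict: "t": time; "q": joint angles; "qvel": joint speeds; "joint_torque": joint torques, N m; "ee_pos": TCP position; "tcp_rot": TCP orientation; "wrist_force": force on the tool from outside, world axes, zero at the start; "moment": the same for the moment, N m; "finger_gap": finger opening in m; "grasp_force": force on a finger pad.
Only numpy, scipy, OpenCV 4.12 (cv2) and the standard library are available. Lean on these libraries where they do the work, as an engineer would, in place of code of your own. Each camera call takes 0.05 s, during which the arm holds its last target. There are 200 camera calls.

## Working session

There is one attempt and no reset: what is moved stays moved. The work goes in short steps, Python scripts to look and compute and a shell command to move; the robot and the scene stay as the last step left them, time stands still between calls to the robot, and variables do not carry over. Pictures are saved under pics/ and viewed, at most 10 in all, crops included, and the job is handed in when it is done.

```bash
mkdir -p pics; ls; python3 - <<'E'
from workcell import *
import cv2,numpy as np
s=sense();print(s)
for n in("top","side"):
    d=get_image(n);np.savez(f"pics/{n}0.npz",**d)
    cv2.imwrite(f"pics/{n}0.png",cv2.resize(d["color"][:,:,::-1],(800,600),interpolation=cv2.INTER_CUBIC))
    print(n,d["fx"],d["R"],d["t"])
E
```

```text
pics
{'t': 0.0, 'q': array([ 1.19741468,  0.33289509, -0.06469748,  1.4609518 ,  0.02158875,
        1.34987644, -0.08846528]), 'qvel': array([-0.00046634, -0.00060834, -0.00267615,  0.000416  , -0.00029979,
        0.00065623,  0.00061436]), 'joint_torque': array([ 1.12519635e-04, -6.23256111e+01,  2.47344375e-02, -3.89899564e+01,
       -6.13058545e-02,  3.98005592e-02,  9.87357021e-05]), 'ee_pos': array([ 0.21463416, -0.58657876,  0.22173442]), 'tcp_rot': array([ 9.84653708e-01,  1.74518079e-01, -1.52481285e-04, -7.01466573e-04]), 'wrist_force': array([ 0.50764772, -0.86226775,  0.37394139]), 'moment': array([ 0.01258724,  0.02986965, -0.04533232]), 'grasp_force': 0.0, 'finger_gap': 0.0871961296999688}
top 411.52264006742536 [[-0.01006346 -0.99992744 -0.00662149]
 [-0.99705997  0.01053719 -0.07589719]
 [ 0.07596145  0.00583824 -0.99709366]] [0.06672576 0.61111515 1.33706762]
side 371.3685911618343 [[-0.81816319 -0.57480078  0.01459608]
 [-0.35339594  0.48267013 -0.80133692]
 [ 0.453564   -0.66078257 -0.5980352 ]] [0.54345332 0.26143903 0.90436916]
```

View pics/top0.png

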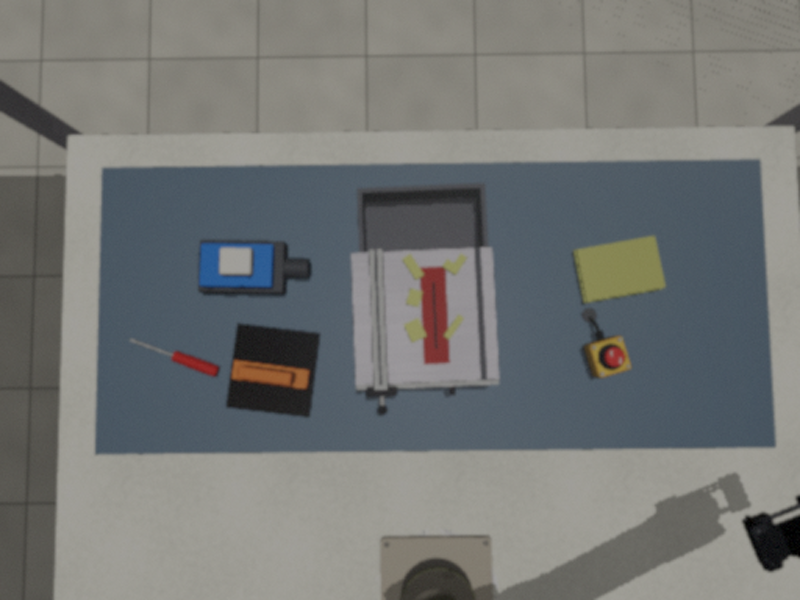

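View pics/side0.png

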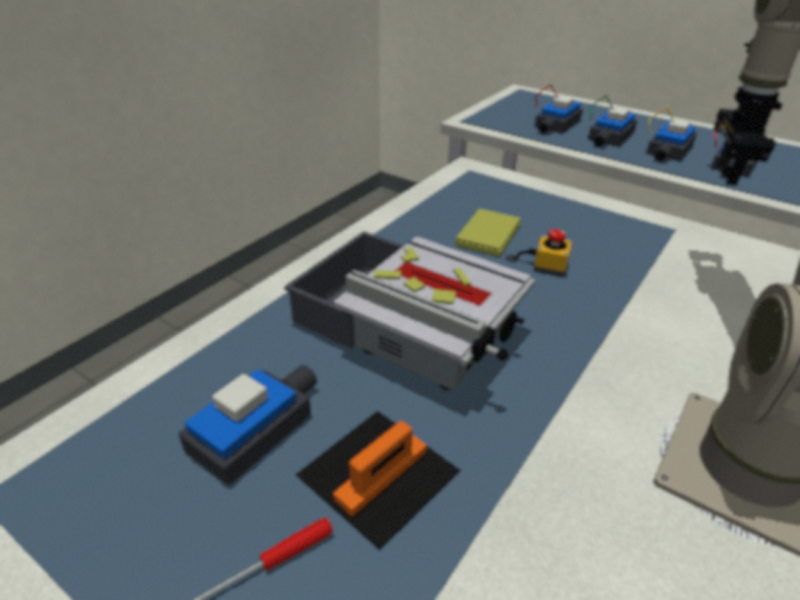

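The top view shows the stop at (613,357), the block at (270,375) on the mat centred near (273,370), and the saw table with corners near (351,252), (492,247), (498,384) and (355,391). The fence is on the left. The offcuts are at (412,265), (456,265), (414,298), (415,330) and (454,326).

```bash
cat > h.py <<'E'
import numpy as np,cv2
def pw(d,u,v,z):
    "full-res pixel -> world at height z"
    r=d["R"].T@np.array([(u-d["cx"])/d["fx"],(v-d["cy"])/d["fy"],1.]); o=-d["R"].T@d["t"]
    return o+r*(z-o[2])/r[2]
def cloud(d):
    v,u=np.mgrid[:384,:512]; Z=d["z_map"]
    P=np.stack([(u-d["cx"])/d["fx"]*Z,(v-d["cy"])/d["fy"]*Z,Z],-1)
    return (P-d["t"])@d["R"]
E
python3 - <<'E'
from h import *
np.set_printoptions(precision=4,suppress=True)
d=dict(np.load("pics/top0.npz")); k=512/800
W=lambda u,v,z:pw(d,(u+.5)*k-.5,(v+.5)*k-.5,z)[:2]
for n,c,z in(("saw",[(351,252),(492,247),(498,384),(355,391)],.12),("mat",[(238,324),(319,332),(310,416),(228,407)],.003),("box",[(584,343),(623,336),(631,372),(593,379)],.06)):
    p=np.array([W(*q,z) for q in c]);print(n,p.tolist(),"mean",p.mean(0), "edge angs",[np.degrees(np.arctan2(*(p[(i+1)%4]-p[i])[::-1])) for i in range(4)])
print("head",W(613,357,.09))
for q in [(412,265),(456,265),(414,298),(415,330),(454,326)]:print("off",W(*q,.126))
for n in("top","side"):
    d=dict(np.load(f"pics/{n}0.npz"));P=cloud(d);h=cv2.cvtColor(d["color"],cv2.COLOR_RGB2HSV);H,S,V=[h[...,i] for i in range(3)]
    o=(H>=5)&(H<=15)&(S>150)&(V>80)&(P[...,1]>.15)&(P[...,2]<.2)
    for lo,hi in((.068,.09),(.015,.04)):
        m=o&(P[...,2]>lo)&(P[...,2]<hi)
        if m.sum()>5:print(n,lo,m.sum(),np.median(P[m][:,2]),cv2.minAreaRect((P[m][:,:2]).astype(np.float32)))
    r=((H<6)|(H>172))&(S>150)&(P[...,1]<-.25)&(P[...,2]>.07)
    print(n,"red",r.sum(),P[r].mean(0),np.median(P[r],0), cv2.minAreaRect(P[r][:,:2].astype(np.float32)))
    t=(abs(P[...,2]-.12)<.01)&(abs(P[...,1])<.25)&(P[...,0]>.3)
    print(n,"table",cv2.minAreaRect(P[t][:,:2].astype(np.float32)),np.median(P[t][:,2]))
E
```

```text
saw [[0.6978259933116103, 0.16312463472375732], [0.7047068607514969, -0.11560467866357008], [0.43592257149057856, -0.12175387768565524], [0.4251002821159838, 0.1563876548118594]] mean [0.5659 0.0205] edge angs [np.float64(-88.58585162606114), np.float64(-178.68942599439066), np.float64(92.22821406307486), np.float64(1.4150555480944351)]
mat [[0.5623479136490652, 0.41650216911529603], [0.543427799496352, 0.24261431031122904], [0.36569507129399437, 0.2617235598828695], [0.3862410072909962, 0.43610143142591995]] mean [0.4644 0.3392] edge angs [np.float64(-96.20971984340817), np.float64(173.8633165613405), np.float64(83.2801516128029), np.float64(-6.350420478771134)]
box [[0.5139714217419945, -0.3074487920063449], [0.5274451124966107, -0.3875072868568572], [0.45410563470211845, -0.40113406206181923], [0.44070090014853647, -0.323445209861994]] mean [ 0.4841 -0.3549] edge angs [np.float64(-80.44675527416638), np.float64(-169.47424170154034), np.float64(99.78964410627903), np.float64(12.315571268857546)]
head [ 0.4854 -0.3561]
off [0.6699 0.0429]
off [ 0.6689 -0.0435]
off [0.6048 0.0397]
of
[... 522 characters left out ...]
 0.018121719360351562), (0.31834131479263306, 0.28050497174263), 1.7821274995803833) 0.11994116216460589
side 0.068 480 0.07583658886400033 ((0.45628756284713745, 0.3462829887866974), (0.10749313980340958, 0.026383206248283386), 81.44422912597656)
side 0.015 647 0.021893916254101982 ((0.4563464820384979, 0.3461882174015045), (0.15944357216358185, 0.04129236564040184), 81.08271789550781)
side red 57 [ 0.4827 -0.3498  0.0864] [ 0.4822 -0.3475  0.0873] ((0.48401036858558655, -0.35181060433387756), (0.027324184775352478, 0.02996489591896534), 79.82809448242188)
side table ((1.2012934684753418, -0.03440774977207184), (0.34870830178260803, 1.655592441558838), 87.08634948730469) 0.11871662992168086
```

```bash
cat >> h.py <<'E'
def go(x,y,z,yaw=None):
    "print shift (cm) and turn in tool axes from measured pose to world x,y,z, tool-x heading yaw (deg, tool down)"
    from workcell import sense
    from scipy.spatial.transform import Rotation as Ro
    s=sense();R=Ro.from_quat(s["tcp_rot"]);X=R.as_matrix()[:,0]
    print("pos",s["ee_pos"].round(4),"yaw",np.degrees(np.arctan2(X[1],X[0])).round(2),"q7",s["q"][6].round(2),"t",s["t"])
    print("shift",(R.inv().apply(np.array([x,y,z])-s["ee_pos"])*100).round(2))
    if yaw is not None:
        a=np.radians(yaw)/2;T=Ro.from_quat([np.cos(a),np.sin(a),0,0]);print("turn",(R.inv()*T).as_rotvec().round(3))
E
python3 -c "
import workcell;print(workcell.grip_point_offset)
from h import go;go(.4845,-.3545,.115)"
python3 -m pendant '[[16,-6,0,0,0,0,-1],[33.3,-12.6,5,0,0,0,-1],[33.3,-12.6,10.5,0,0,0,-1],[33.3,-12.6,10.5,0,0,0,-1],[33.3,-12.6,10.5,0,0,0,-1],[33.3,-12.6,10.5,0,0,0,-1],[33.3,-12.6,10.5,0,0,0,-1],[33.3,-12.6,10.5,0,0,0,-1],[33.3,-12.6,10.5,0,0,0,-1],[33.3,-12.6,10.5,0,0,0,-1]]'; python3 -c "
from h import go;go(.4845,-.3545,.081)"
```

```text
0.0187
pos [ 0.2147 -0.5866  0.2218] yaw 20.1 q7 -0.09 t 0.1
shift [ 33.32 -12.51  10.7 ]
t: 1.1
ee_pos: [0.484, -0.354, 0.1171]
tcp_rot: [0.985, 0.175, -0.0, -0.0]
wrist_force: [0.3, -0.2, 0.1]
finger_gap: 0.0148
grasp_force: 0.0
pos [ 0.484  -0.354   0.1171] yaw 20.15 q7 -0.74 t 1.1
shift [0.04 0.06 3.61]
```

```bash
python3 -m pendant '[[0,0,1,0,0,0,-1],[0,0,2,0,0,0,-1],[0,0,2.6,0,0,0,-1],[0,0,2.9,0,0,0,-1],[0,0,3.2,0,0,0,-1],[0,0,3.4,0,0,0,-1],[0,0,3.5,0,0,0,-1],[0,0,3.6,0,0,0,-1],[0,0,3.6,0,0,0,-1]]'
```

```text
t: 2.0
ee_pos: [0.4836, -0.3553, 0.0819]
tcp_rot: [0.985, 0.174, -0.0, 0.001]
wrist_force: [-3.0, -1.1, 6.0]
finger_gap: 0.0005
grasp_force: 3.0
```

```bash
python3 -m pendant '[[0,0,0.1,0,0,0,-1],[0,0,0.2,0,0,0,-1],[0,0,0.3,0,0,0,-1],[0,0,0.3,0,0,0,-1]]';python3 -m pendant '[[0,0,-4,0,0,0,-1],[0,0,-8,0,0,0,-1],[0,0,-14,0,0,0,1]]'; python3 - <<'E'
from workcell import *
from h import *
d=get_image("side");P=cloud(d);h=cv2.cvtColor(d["color"],cv2.COLOR_RGB2HSV);H,S=h[...,0],h[...,1]
r=((H<6)|(H>172))&(S>150)&(abs(P[...,1]+.355)<.04)&(P[...,0]>.4)&(P[...,0]<.55)
print(r.sum(),np.percentile(P[r][:,2],[50,80,90,98]),P[r].mean(0))
d0=dict(np.load("pics/side0.npz"));P=cloud(d0);h=cv2.cvtColor(d0["color"],cv2.COLOR_RGB2HSV);H,S=h[...,0],h[...,1]
r=((H<6)|(H>172))&(S>150)&(abs(P[...,1]+.355)<.04)&(P[...,0]>.4)&(P[...,0]<.55)
print(r.sum(),np.percentile(P[r][:,2],[50,80,90,98]))
go(.4567,.344,.25,-8.5+180);go(.4567,.344,.25,-8.5)
E
```

```text
t: 2.4
ee_pos: [0.4839, -0.3555, 0.0807]
tcp_rot: [0.985, 0.174, 0.0, 0.001]
wrist_force: [-8.0, 2.6, 20.2]
finger_gap: 0.0005
grasp_force: 10.0
t: 2.7
ee_pos: [0.4832, -0.3537, 0.2086]
tcp_rot: [0.985, 0.174, -0.001, -0.001]
wrist_force: [0.1, -0.8, 0.1]
finger_gap: 0.0035
grasp_force: 0.0
58 [0.0786146  0.08279467 0.08390685 0.08470756] [ 0.48021972 -0.34922514  0.075675  ]
58 [0.08733308 0.09009673 0.09080612 0.09125108]
pos [ 0.4864 -0.3556  0.2188] yaw 20.08 q7 -0.72 t 2.75
shift [ 21.25 -66.7   -3.53]
turn [ 0.01   0.009 -2.643]
pos [ 0.4864 -0.3556  0.2188] yaw 20.08 q7 -0.72 t 2.75
shift [ 21.25 -66.7   -3.53]
turn [ 0.006 -0.008  0.499]
```

Latched: the head top now reads 85 mm, where it read 91–92 mm before. Next is the block.

```bash
python3 -m pendant '[[2,-5,-2,0,0,-0.14,1],[21.3,-66.7,-3.5,0,0,-0.28,1],[21.3,-66.7,-3.5,0,0,-0.42,1],[21.3,-66.7,-3.5,0,0,-0.56,1],[21.3,-66.7,-3.5,0,0,-0.7,1],[21.3,-66.7,-3.5,0,0,-0.84,1],[21.3,-66.7,-3.5,0,0,-0.98,1],[21.3,-66.7,-3.5,0,0,-1.07,1],[21.3,-66.7,-3.5,0,0,-1.07,1],[21.3,-66.7,-3.5,0,0,-1.07,1]]'; python3 -c "
from h import go;go(.4567,.344,.15,81.5)"
```

```text
t: 3.75
ee_pos: [0.4641, 0.1438, 0.2381]
tcp_rot: [0.758, 0.652, 0.0, 0.0]
wrist_force: [2.2, -0.3, 0.3]
finger_gap: 0.0832
grasp_force: 0.0
pos [0.4641 0.1438 0.2381] yaw 81.38 q7 -0.57 t 3.75
shift [19.69 -3.74  8.8 ]
turn [ 0.001  0.    -0.002]
```

```bash
python3 -m pendant '[[5,-1,0,0,0,0,1],[10,-2,1,0,0,0,1],[19.7,-3.7,8.8,0,0,0,1],[19.7,-3.7,8.8,0,0,0,1],[19.7,-3.7,8.8,0,0,0,1],[19.7,-3.7,8.8,0,0,0,1],[19.7,-3.7,8.8,0,0,0,1]]'; python3 - <<'E'
from h import *
from workcell import *
go(.4567,.344,.044,81.5)
d=get_image("side");cv2.imwrite("pics/s1.png",cv2.resize(d["color"][200:384,120:360,::-1],None,fx=3,fy=3,interpolation=cv2.INTER_CUBIC))
E
```

```text
t: 4.45
ee_pos: [0.4572, 0.3423, 0.1496]
tcp_rot: [0.758, 0.652, -0.0, -0.0]
wrist_force: [0.9, -0.0, 0.2]
finger_gap: 0.0868
grasp_force: 0.0
pos [0.4572 0.3423 0.1496] yaw 81.45 q7 -1.09 t 4.45
shift [ 0.17 -0.06 10.56]
turn [-0.001  0.    -0.001]
```

View pics/s1.png

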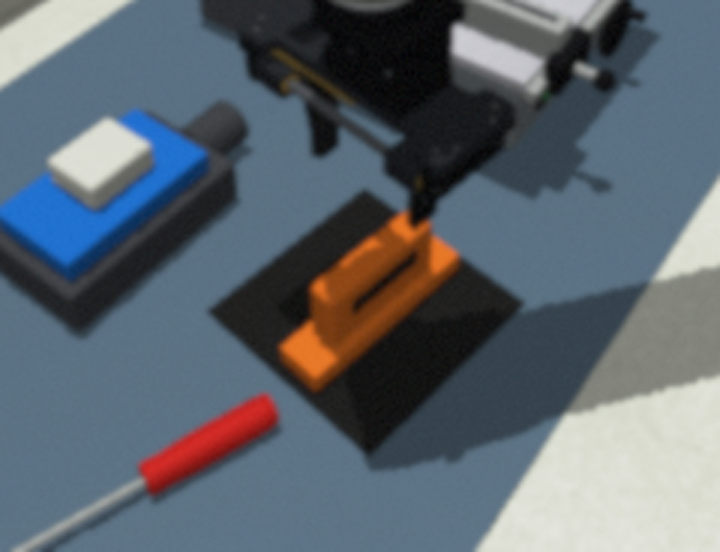

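The fingers, at (320,140) and (425,205), straddle the grip. I'll descend and close.

```bash
python3 -m pendant '[[0.1,0,5,0,0,0,1],[0.1,0,8.5,0,0,0,1],[0.1,0,10.3,0,0,0,1],[0.1,0,10.6,0,0,0,0],[0.1,0,10.6,0,0,0,-0.6],[0.1,0,10.6,0,0,0,-1],[0.1,0,10.6,0,0,0,-1],[0.1,0,10.6,0,0,0,-1],[0.1,0,10.6,0,0,0,-1],[0.1,0,10.6,0,0,0,-1]]' 50; python3 -c "
from h import go;go(.4567,.344,.044,81.5)"
```

```text
t: 5.5
ee_pos: [0.4577, 0.3434, 0.0443]
tcp_rot: [0.758, 0.652, 0.0, 0.0]
wrist_force: [0.9, -0.3, 0.1]
finger_gap: 0.0389
grasp_force: 0.0
pos [0.4577 0.3434 0.0443] yaw 81.41 q7 -1.17 t 5.5
shift [ 0.05 -0.11  0.03]
turn [ 0.    -0.    -0.002]
```

```bash
python3 -m pendant '[[0,0,0,0,0,0,-1],[0,0,0,0,0,0,-1],[0,0,0,0,0,0,-1],[0,0,-3,0,0,0,-1],[0,0,-7,0,0,0,-1],[0,0,-12,0,0,0,-1],[0,0,-17,0,0,0,-1],[0,0,-20,0,0,0,-1],[0,0,-20,0,0,0,-1]]'; python3 -c "
from h import go;go(.4670,.008,.225,91.5)"
```

```text
t: 6.4
ee_pos: [0.4588, 0.3447, 0.2484]
tcp_rot: [0.758, 0.652, 0.003, 0.001]
wrist_force: [0.5, -1.5, -2.9]
finger_gap: 0.026
grasp_force: 49.6
pos [0.4588 0.3447 0.2484] yaw 81.4 q7 -1.05 t 6.4
shift [-33.18   5.83   2.23]
turn [ 0.006 -0.004 -0.176]
```

```bash
python3 -m pendant '[[-3,0.5,0,0,0,-0.05,-1],[-7,1,0,0,0,-0.1,-1],[-11,1.7,0,0,0,-0.14,-1],[-15,2.5,0,0,0,-0.176,-1],[-19,3.3,0.3,0,0,-0.176,-1],[-23,4,0.8,0,0,-0.176,-1],[-27,4.8,1.4,0,0,-0.176,-1],[-30.5,5.4,2,0,0,-0.176,-1],[-33.2,5.8,2.2,0,0,-0.176,-1],[-33.2,5.8,2.2,0,0,-0.176,-1]]'; python3 -c "
from h import *
from workcell import *
go(.4670,.008,.1613,91.5)
d=get_image('side');cv2.imwrite('pics/s2.png',cv2.resize(d['color'][120:270,170:370,::-1],None,fx=4,fy=4,interpolation=cv2.INTER_CUBIC))"
```

```text
t: 7.4
ee_pos: [0.4641, 0.0016, 0.22]
tcp_rot: [0.7, 0.714, -0.002, -0.001]
wrist_force: [0.1, 0.1, -3.2]
finger_gap: 0.0257
grasp_force: 49.6
pos [0.4641 0.0016 0.22  ] yaw 91.12 q7 -0.08 t 7.4
shift [0.64 0.32 5.86]
turn [-0.003  0.001 -0.007]
```

View pics/s2.png

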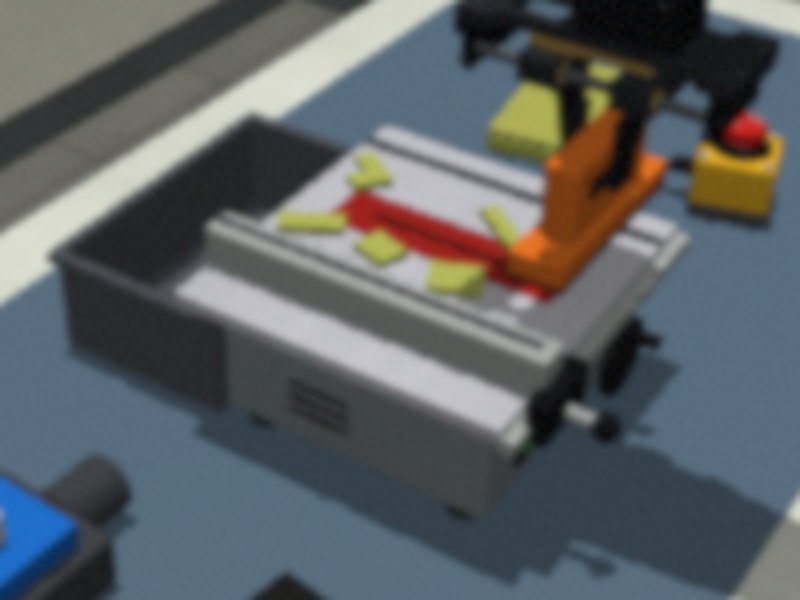

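The block hovers behind all the offcuts, its foot spanning about (510,265)–(660,170). I'll lower it.

```bash
python3 -m pendant '[[0.5,0.2,2,0,0,-0.006,-1],[0.5,0.2,4,0,0,-0.006,-1],[0.5,0.2,5,0,0,-0.006,-1],[0.5,0.2,5.5,0,0,-0.006,-1],[0.5,0.2,5.7,0,0,-0.006,-1],[0.5,0.2,5.7,0,0,-0.006,-1]]'; python3 -c "
from h import go;go(.4670,.008,.1613,91.5)"
```

```text
t: 8.05
ee_pos: [0.4674, 0.0116, 0.1654]
tcp_rot: [0.696, 0.718, 0.0, 0.0]
wrist_force: [0.2, 0.1, -3.5]
finger_gap: 0.0258
grasp_force: 49.6
pos [0.4674 0.0116 0.1654] yaw 91.84 q7 -0.12 t 8.05
shift [-0.36 -0.05  0.41]
turn [0.    0.    0.006]
```

```bash
python3 -m pendant '[[-0.4,0,0.2,0,0,0.006,-1],[-0.4,0,0.3,0,0,0.006,-1],[-0.4,0,0.4,0,0,0.006,-1],[-0.4,0,0.45,0,0,0.006,-1],[-0.4,0,0.45,0,0,0.006,-1]]'; python3 -c "
from h import go;go(.683,.0137,.1613,91.5)"
```

```text
t: 8.55
ee_pos: [0.4674, 0.0073, 0.1608]
tcp_rot: [0.698, 0.716, -0.0, 0.0]
wrist_force: [-1.0, -0.5, -0.2]
finger_gap: 0.0255
grasp_force: 49.6
pos [0.4674 0.0073 0.1608] yaw 91.49 q7 -0.13 t 8.55
shift [ 0.08 21.57 -0.04]
turn [ 0.  0. -0.]
```

```bash
python3 -m pendant '[[0,0.5,0.1,0,0,0,-1],[0,1.5,0.1,0,0,0,-1],[0,2.7,0.1,0,0,0,-1],[0,4,0.1,0,0,0,-1],[0,5.3,0.1,0,0,0,-1],[0,6.6,0.1,0,0,0,-1],[0,7.9,0.1,0,0,0,-1],[0,9.2,0.1,0,0,0,-1],[0,10.2,0.1,0,0,0,-1],[0,10.5,0.1,0,0,0,-1]]'; python3 -c "
from h import *
from workcell import *
go(.683,.0137,.1613,91.5)
d=get_image('side');cv2.imwrite('pics/s3.png',cv2.resize(d['color'][120:270,170:370,::-1],None,fx=4,fy=4,interpolation=cv2.INTER_CUBIC))"
```

```text
t: 9.55
ee_pos: [0.5727, 0.0105, 0.1609]
tcp_rot: [0.698, 0.716, -0.0, -0.0]
wrist_force: [-8.8, -0.4, 14.8]
finger_gap: 0.0257
grasp_force: 49.7
pos [0.5727 0.0105 0.1609] yaw 91.49 q7 -0.23 t 9.55
shift [ 0.03 11.03 -0.05]
turn [-0. -0. -0.]
```

View pics/s3.png

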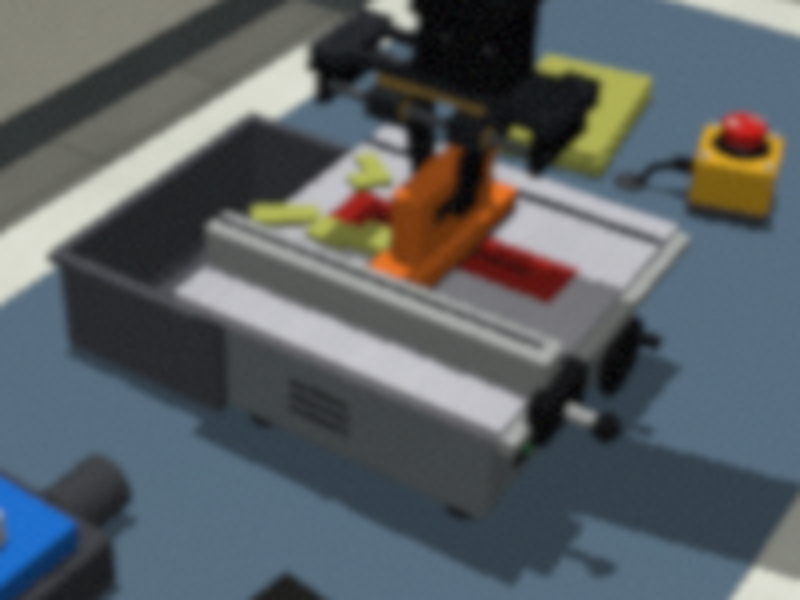

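All the offcuts are ahead of the block, around (250–390, 160–245). I'll carry on over the edge.

```bash
python3 -m pendant '[[0,0.8,0,0,0,0,-1],[0,2,0,0,0,0,-1],[0,3.3,0,0,0,0,-1],[0,4.6,0,0,0,0,-1],[0,5.9,0,0,0,0,-1],[0,7.2,0,0,0,0,-1],[0,8.5,0,0,0,0,-1],[0,9.8,0,0,0,0,-1],[0,11,0,0,0,0,-1],[0,11.5,0,0,0,0,-1]]';python3 -m pendant '[[0,0,0,0,0,0,-1],[0,0.4,0,0,0,0,-1],[0,0.4,0,0,0,0,-1]]'; python3 -c "
from h import *
from workcell import *
go(.683,.0137,.1613,91.5)
d=get_image('side');a=cv2.resize(d['color'][120:270,170:300,::-1],None,fx=3,fy=3,interpolation=cv2.INTER_CUBIC)
d=get_image('top');b=cv2.resize(d['color'][100:250,200:330,::-1],None,fx=3,fy=3,interpolation=cv2.INTER_CUBIC)
cv2.imwrite('pics/s4.png',np.hstack([a,b]))"
```

```text
t: 10.6
ee_pos: [0.6879, 0.0136, 0.1608]
tcp_rot: [0.698, 0.716, 0.0, -0.0]
wrist_force: [-9.2, 0.1, 16.6]
finger_gap: 0.0255
grasp_force: 49.8
t: 10.9
ee_pos: [0.6918, 0.0137, 0.1608]
tcp_rot: [0.698, 0.716, 0.0, 0.0]
wrist_force: [-3.2, -0.2, 6.3]
finger_gap: 0.0255
grasp_force: 49.7
pos [0.6918 0.0137 0.1608] yaw 91.49 q7 -0.26 t 10.9
shift [ 0.03 -0.87 -0.06]
turn [ 0.001 -0.    -0.   ]
```

View pics/s4.png

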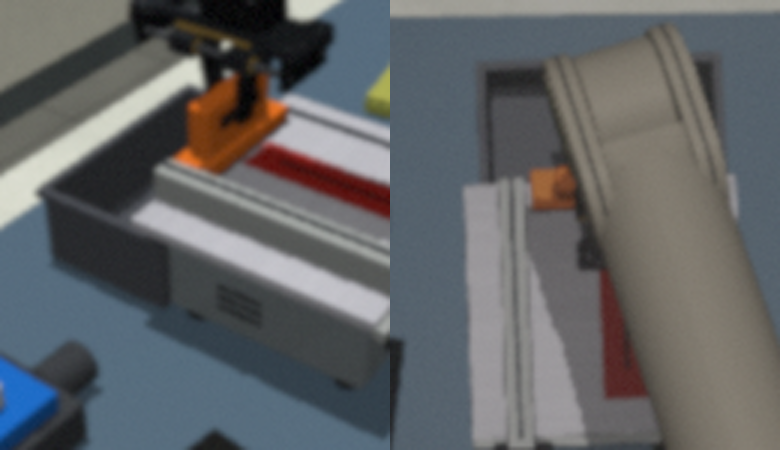

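The block front has passed the far edge and nothing is left on the visible part of the table. I'll lift and take the block back.

```bash
python3 -m pendant '[[0,0,-2,0,0,0,-1],[0,0,-5,0,0,0,-1],[0,-1,-8.5,0,0,0,-1],[0,-4,-8.5,0,0,0,-1],[0,-8,-8.5,0,0,0,-1],[0,-12,-8.5,0,0,0,-1],[0,-16,-8.5,0,0,0,-1],[0,-20,-8.5,0,0,0,-1],[0,-22,-8.5,0,0,0,-1]]';python3 -c "
from h import go;go(.4577,.3434,.245,81.4)"
```

```text
t: 11.9
ee_pos: [0.4688, 0.0075, 0.2443]
tcp_rot: [0.698, 0.716, -0.001, 0.0]
wrist_force: [0.5, 0.3, -2.2]
finger_gap: 0.0257
grasp_force: 49.6
pos [0.4688 0.0075 0.2443] yaw 91.47 q7 -0.08 t 11.9
shift [33.61 -0.24 -0.11]
turn [-0.001  0.001  0.176]
```

```bash
python3 -m pendant '[[3,0,0,0,0,0.05,-1],[7,0,0,0,0,0.1,-1],[11,0,0,0,0,0.15,-1],[15,0,0,0,0,0.176,-1],[19,-0.2,0,0,0,0.176,-1],[23,-0.2,0,0,0,0.176,-1],[27,-0.2,0,0,0,0.176,-1],[31,-0.2,0,0,0,0.176,-1],[33.6,-0.2,0,0,0,0.176,-1],[33.6,-0.2,0,0,0,0.176,-1]]';python3 -c "
from h import *
from workcell import *
go(.4577,.3434,.045,81.4)
d=get_image('side');a=cv2.resize(d['color'][120:270,170:300,::-1],None,fx=3,fy=3,interpolation=cv2.INTER_CUBIC)
d=get_image('top');b=cv2.resize(d['color'][100:250,200:330,::-1],None,fx=3,fy=3,interpolation=cv2.INTER_CUBIC)
cv2.imwrite('pics/s5.png',np.hstack([a,b]))"
```

```text
t: 12.9
ee_pos: [0.4586, 0.3476, 0.2441]
tcp_rot: [0.756, 0.654, 0.0, -0.002]
wrist_force: [-0.1, -0.0, -3.5]
finger_gap: 0.0256
grasp_force: 49.6
pos [0.4586 0.3476 0.2441] yaw 81.73 q7 -1.07 t 12.9
shift [-0.48  0.02 19.91]
turn [-0.002 -0.002  0.006]
```

View pics/s5.png

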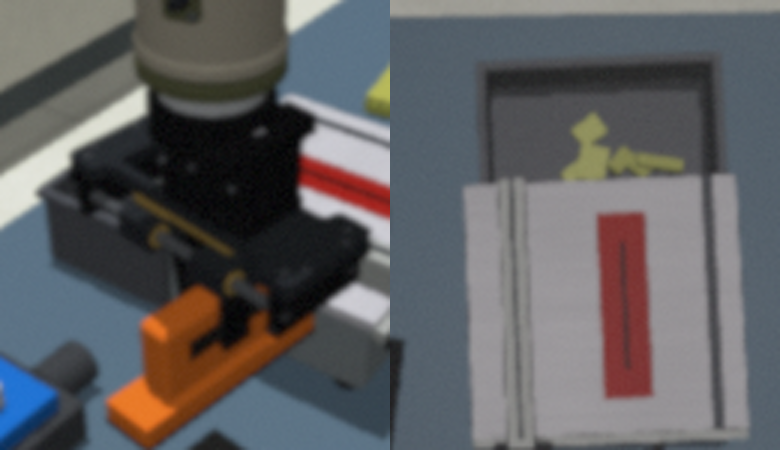

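The table is clear and the offcuts are in the bin at about (590,128), (590,160), (620,160), (660,163) and (572,178). I'll lower the block.

```bash
python3 -m pendant '[[-0.3,0,4,0,0,0.004,-1],[-0.3,0,8,0,0,0.004,-1],[-0.3,0,12,0,0,0.004,-1],[-0.3,0,15.5,0,0,0.004,-1],[-0.3,0,18,0,0,0.004,-1],[-0.3,0,19.2,0,0,0.004,-1],[-0.3,0,19.6,0,0,0.004,-1],[-0.3,0,19.8,0,0,0.004,-1],[-0.3,0,19.8,0,0,0.004,-1]]';python3 -c "
from h import go;go(.4577,.3434,.044,81.4)"
```

```text
t: 13.9
ee_pos: [0.4609, 0.3407, 0.0477]
tcp_rot: [0.76, 0.65, 0.001, 0.0]
wrist_force: [0.4, -0.6, -3.1]
finger_gap: 0.0255
grasp_force: 49.6
pos [0.4609 0.3407 0.0477] yaw 81.15 q7 -1.19 t 13.9
shift [ 0.22 -0.35  0.37]
turn [ 0.001 -0.001 -0.004]
```

```bash
python3 -m pendant '[[0,0,0.2,0,0,0,-1],[0,0,0.3,0,0,0,-1],[0,0,0.36,0,0,0,-1],[0,0,0.4,0,0,0,-1],[0,0,0.4,0,0,0,-1]]'
```

```text
t: 14.4
ee_pos: [0.4604, 0.3406, 0.0438]
tcp_rot: [0.759, 0.651, 0.0, 0.0]
wrist_force: [-3.6, -3.9, 9.1]
finger_gap: 0.0258
grasp_force: 49.6
```

Standing on the mat, with 9 N of contact. I'll open and rise.

```bash
python3 -m pendant '[[0,0,-0.1,0,0,0,-0.5],[0,0,-0.1,0,0,0,0],[0,0,-0.1,0,0,0,0.5],[0,0,-0.1,0,0,0,0.5],[0,0,-0.1,0,0,0,0.5],[0,0,-3,0,0,0,0.5],[0,0,-7,0,0,0,0.5],[0,0,-12,0,0,0,0.5],[0,0,-17,0,0,0,0.5],[0,0,-19,0,0,0,0.5]]'; python3 - <<'E'
from h import *
from workcell import *
go(.484,-.3545,.225,35)
d=get_image("side");P=cloud(d);h=cv2.cvtColor(d["color"],cv2.COLOR_RGB2HSV);H,S,V=[h[...,i] for i in range(3)]
o=(H>=5)&(H<=15)&(S>150)&(V>80)&(P[...,1]>.15)&(P[...,2]<.2)
for lo,hi in((.068,.09),(.015,.04)):
    m=o&(P[...,2]>lo)&(P[...,2]<hi);print(np.median(P[m][:,2]),cv2.minAreaRect(P[m][:,:2].astype(np.float32)))
E
```

```text
t: 15.4
ee_pos: [0.4609, 0.3419, 0.2376]
tcp_rot: [0.759, 0.651, 0.003, 0.0]
wrist_force: [0.1, 0.8, -0.7]
finger_gap: 0.0651
grasp_force: 0.0
pos [0.4609 0.3419 0.2376] yaw 81.2 q7 -1.07 t 15.4
shift [-68.47  12.93   1.04]
turn [ 0.003 -0.006  0.806]
0.07595529788696498 ((0.4603654444217682, 0.3440141975879669), (0.10765602439641953, 0.026530930772423744), 81.10572814941406)
0.0217860534230664 ((0.45999574661254883, 0.34298083186149597), (0.15890954434871674, 0.04077593609690666), 80.88732147216797)
```

```bash
python3 -m pendant '[[-3,0.5,0,0,0,0,0.5],[-8,1.5,0,0,0,0,0.5],[-68.5,12.9,1,0,0,0,0.5],[-68.5,12.9,1,0,0,0,0.5],[-68.5,12.9,1,0,0,0,0.5],[-68.5,12.9,1,0,0,0,0.5],[-68.5,12.9,1,0,0,0,0.5],[-68.5,12.9,1,0,0,0,0.5],[-68.5,12.9,1,0,0,0,0.5],[-68.5,12.9,1,0,0,0,0.5]]'; python3 -c "
from h import go;go(.484,-.3545,.15,81.2)"
```

```text
t: 16.45
ee_pos: [0.4751, -0.1418, 0.226]
tcp_rot: [0.759, 0.651, -0.0, 0.0]
wrist_force: [1.0, -0.4, -0.3]
finger_gap: 0.0653
grasp_force: 0.0
pos [ 0.4751 -0.1418  0.226 ] yaw 81.18 q7 0.01 t 16.45
shift [-20.88   4.13   7.62]
turn [ 0.     0.001 -0.   ]
```

```bash
python3 -m pendant '[[-5,1,0,0,0,0,0.5],[-10,2,0,0,0,0,0.5],[-14,3,2,0,0,0,0.5],[-18,3.7,4,0,0,0,0.5],[-20.9,4.1,7,0,0,0,0.5],[-20.9,4.1,9,0,0,0,0.5],[-20.9,4.1,9,0,0,0,0.5],[-20.9,4.1,9,0,0,0,0.5]]'; python3 -c "
from h import *
from workcell import *
go(.484,-.3545,.063,81.2)
d=get_image('side');cv2.imwrite('pics/s6.png',cv2.resize(d['color'][110:190,300:400,::-1],None,fx=6,fy=6,interpolation=cv2.INTER_CUBIC))"
```

```text
t: 17.25
ee_pos: [0.4844, -0.3517, 0.1364]
tcp_rot: [0.759, 0.651, 0.0, -0.0]
wrist_force: [0.5, 0.1, 0.4]
finger_gap: 0.0654
grasp_force: 0.0
pos [ 0.4844 -0.3517  0.1364] yaw 81.24 q7 0.28 t 17.25
shift [-0.28  0.01  7.34]
turn [-0.    -0.001  0.001]
```

View pics/s6.png

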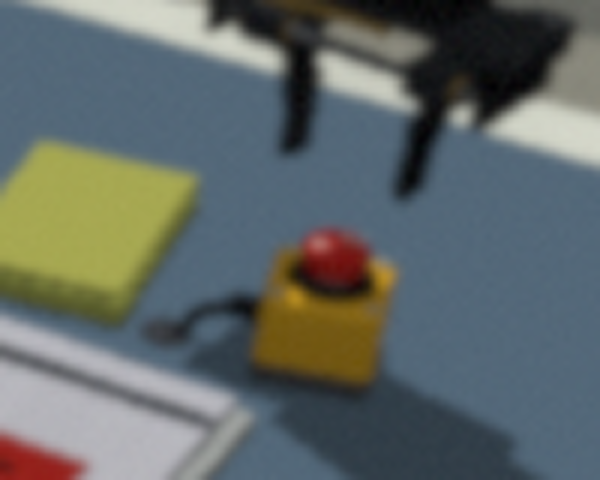

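The fingertips, at (292,150) and (408,190), straddle the head at (337,255). I'll descend and grip gently.

```bash
python3 -m pendant '[[-0.3,0,3,0,0,0,0.5],[-0.3,0,5,0,0,0,0.5],[-0.3,0,6.5,0,0,0,0.5],[-0.3,0,7.2,0,0,0,0.5],[-0.3,0,7.2,0,0,0,0],[-0.3,0,7.2,0,0,0,-0.5],[-0.3,0,7.2,0,0,0,-1],[-0.3,0,7.2,0,0,0,-1],[-0.3,0,7.2,0,0,0,-1],[-0.3,0,7.2,0,0,0,-1]]' 15
```

```text
t: 18.3
ee_pos: [0.4857, -0.356, 0.0654]
tcp_rot: [0.759, 0.651, 0.001, 0.002]
wrist_force: [5.6, -1.8, -0.9]
finger_gap: 0.0392
grasp_force: 15.0
```

```bash
python3 -m pendant '[[0,0,0,0,0,0.12,-1],[0,0,0,0,0,0.25,-1],[0,0,0,0,0,0.38,-1],[0,0,0,0,0,0.5,-1],[0,0,0,0,0,0.62,-1],[0,0,0,0,0,0.74,-1],[0,0,0,0,0,0.84,-1],[0,0,0,0,0,0.84,-1],[0,0,0,0,0,0.84,-1]]'; python3 -c "
from h import *
from workcell import *
s=sense();print(s['moment']);go(.485,-.355,.2)"
```

```text
t: 19.2
ee_pos: [0.4889, -0.358, 0.0679]
tcp_rot: [0.959, 0.285, 0.005, 0.005]
wrist_force: [13.6, -7.7, 4.4]
finger_gap: 0.0389
grasp_force: 15.0
[-1.61589193 -2.96975465  0.08478708]
pos [ 0.4889 -0.358   0.0679] yaw 33.09 q7 -0.53 t 19.2
shift [ -0.08  -0.31 -13.22]
```

```bash
python3 -m pendant '[[0,0,0,0,0,0.84,0],[0,0,0,0,0,0,0.5],[0,0,0,0,0,0,0.5],[0,0,0,0,0,0,0.5],[0,0,0,0,0,0,0.5],[0,0,-4,0,0,0,0.5],[0,0,-9,0,0,0,0.5],[0,0,-14,0,0,0,0.5],[0,0,-18,0,0,0,0.5],[0,0,-18,0,0,0,0.5]]' ; python3 - <<'E'
from h import *
from workcell import *
s=sense();print(s["t"],s["ee_pos"],s["tcp_rot"])
d=get_image("side");P=cloud(d);h=cv2.cvtColor(d["color"],cv2.COLOR_RGB2HSV);H,S=h[...,0],h[...,1]
r=((H<6)|(H>172))&(S>150)&(abs(P[...,1]+.355)<.04)&(P[...,0]>.4)&(P[...,0]<.55)
print(r.sum(),np.percentile(P[r][:,2],[50,80,90,98]))
cv2.imwrite('pics/s7.png',cv2.resize(d["color"][:,:,::-1],(800,600),interpolation=cv2.INTER_CUBIC))
E
```

```text
t: 20.2
ee_pos: [0.4856, -0.3566, 0.2506]
tcp_rot: [0.959, 0.284, 0.003, 0.004]
wrist_force: [-0.0, 0.2, 0.6]
finger_gap: 0.0652
grasp_force: 0.0
20.2 [ 0.48562711 -0.35656608  0.25060659] [0.95889644 0.28371631 0.00297913 0.00371448]
53 [0.08628405 0.08932255 0.09034524 0.0920552 ]
```

View pics/s7.png

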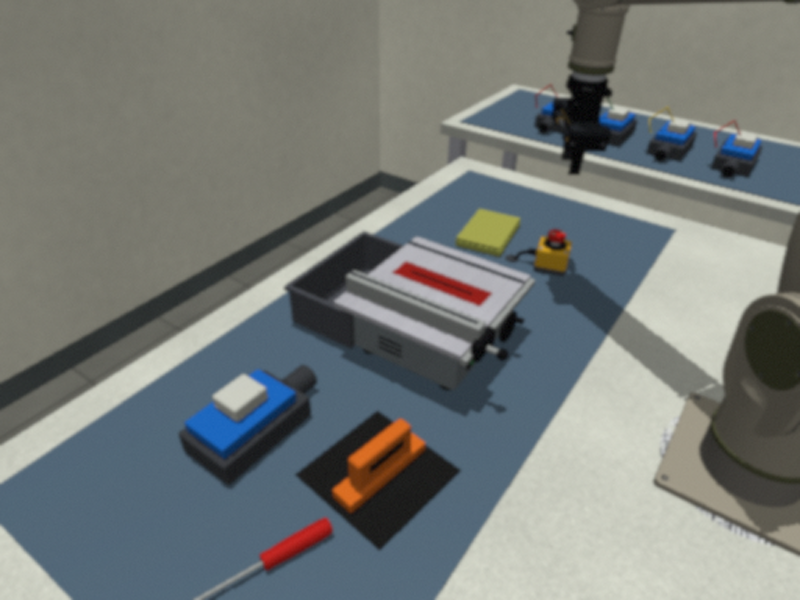

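The stop is back up (top at 92 mm), the block stands on its mat at (378,465), the table is clear, and the bin and bystanders haven't moved. I'll hand in.

```bash
python3 -c "
from workcell import *
print(job_done())"
```

```text
the job is handed in; nothing more can be done
None
```

The job is handed in at about 20 s of robot time, done in the order asked: the stop was latched, all five offcuts were wiped into the bin, the block was stood back on its mat, and the stop was twisted and sprang back up to 92 mm. One slip: the first release row carried an unintended 0.84 rad turn as the fingers opened, with no visible effect.

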